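# Snap a heel cap home and prove it by pulling

### The job

The upturned shoe on the sprung jack has lost its heel cap: take the rectangular cap from its saddle, set it square on the heel and press its plug in until it snaps fully home, with a firm push of well under 40 N. Then, still gripping the cap, pull straight up with slowly rising force to about 15 N (never 20 N or more), hold that for a second to prove that the cap stays home, ease off so the shoe settles back, and let go. Leave the round cap, glue bottle, cutter and brush jar alone.

Things in the scene. Friction and masses are not known exactly. Their poses are not given: they have to be found in the camera images.
- cap: Dark plastic rectangular heel cap, plate 44 x 32 x 12 mm (x, y, z), steel-cored, about 60 g. Origin at the centre of the plate's underside, z up, x along the 44 mm side (both ends alike). At the start it lies level on one of the two saddles, aligned with it within about 6 degrees, plug hanging in the slot, underside 30 mm above the bench.
- cap_plug (a point): Tip of the flat plug that hangs from the cap's centre, 22 mm below the plate's underside. The plug is 8 mm thick along x all the way; along y it widens from 4 mm at the tip to 13 mm at a barb 11 mm below the plate, then narrows to a 6 mm neck next to the plate.
- round_cap: Bystander: round heel cap of 32 mm diameter and 12 mm thick with a round plug below, on the other saddle. Origin at the centre of its underside.
- saddle_a: Fixed wooden saddle 60 x 24 x 30 mm with a 20 mm slot across it at mid-length; carries one of the caps. Origin at the centre of its underside, on the bench; x along its 60 mm length. It is narrower (24 mm) than the caps (32 mm), so fingers can pass down both long sides.
- saddle_b: Fixed wooden saddle like saddle_a; carries the other cap.
- shoe: Tan shoe held upside down, heel up, on the jack. Origin at the centre of the heel's level top face, 150 mm above the bench; x to the toe, z up. The heel face is 40 (x) by 26 mm (y): the cap overhangs it by 2 and 3 mm a side. The heel keeps that width for 38 mm down to the sole. Cap home: the two origins coincide within 1.5 mm in height, 3 mm sideways, x axes parallel either way round.
- bore (a point): Point 8 mm down the central bore of the heel (12 mm along x, 16 mm along y), between two sprung jaws (+y and -y) that snap over the plug's barb. Pushing in takes a force rising to 15 to 25 N, felt with the cap some 15 to 3 mm above home; then it snaps down onto the heel face and the force drops. Home, it withstands about 25 N of pull; beyond that it pops out.
- toe (a point): Foremost point of the sole at the toe, 235 mm from the heel's centre. The front sole lies 5 mm below the level of the heel face from 115 mm to here and is 80 mm wide.
- lift (a joint): Vertical travel of the shoe on the jack, m: 0 at rest, positive when pulled up, negative when pressed down. The jack's stiff springs give 10 N per mm both ways (15 N of pull lifts the shoe 1.5 mm, 20 N of push sinks it 2 mm), up to 6 mm; it comes back to 0 by itself.
- jack: Grey jack fixed on the bench: base plate 160 x 110 x 14 mm and a 40 mm post 49 mm tall under the heel. Origin on the bench under the heel's centre, x to the toe.
- glue: Bystander: white glue bottle, 38 mm diameter, 110 mm tall. Origin at the centre of its underside.
- cutter: Bystander: yellow cutter knife lying flat, 160 mm long, 22 mm wide, 14 mm high. Origin under the middle of its handle, x towards the blade.
- brush_jar: Bystander: amber jar, 64 mm diameter, 75 mm tall, with two brush handles up to 150 mm. Origin at the centre of its underside.
There are look-alikes about, which are no part of the job. Leave any green or turquoise look-alike of the cap alone.

How it is judged:
By the outcome, as a careful person would: the job done as asked, in the order asked, and still so for the second after the job is handed in, with the robot touching nothing.
It also fails if it takes over 61 s, if anything falls off the work surface, if the arm or the gripper's body presses on something with over 40 N, if the wrist force passes 120 N, or if a joint passes its speed limit or range.

### The arm

A 6-joint arm with a two-finger parallel gripper is mounted at the origin on the work surface. World frame = base frame: x ahead of the robot, y to its left, z up, the work surface at z = 0. Lengths are in m, angles in degrees, forces in N, time in s.
With the tool pointing down it reaches from about 0.3 to 0.75 m from the base axis. Payload 8.5 kg.
Tool frame: the origin (TCP) lies on the centre line of the jaws, within the pads' length; the fingertips stand 22 mm ahead of it and the grasp point (between the pads) lies 3 mm ahead of it (env.tip_reach is the distance from the TCP to the fingertips, in m); y points along the fingers, z is the direction in which the jaws open and shut, and the axes are right-handed (so a half turn about y gives the same grasp; the last joint's range is limited). The gripper opens to 85 mm and grips with 20 to 120 N. Pads are 22 mm wide; open, the fingers measure 114 mm over their backs; the gripper's body (76 mm by 85 mm) begins 54 mm behind the grasp point. The pads swing forward as they close: fully open they stand 13 mm farther back than shut.
Start: joints at [-76.622, 21.807, 74.336, -0, 83.858, -12.336], TCP at [0.239, -0.496, 0.253] pointing down, gripper open.
Joint ranges: [-178.18, 178.18], [-50.72, 133.34], [12.68, 142.11], [-81.47, 261.47], [9.98, 163.14], [-165.26, 165.26]. Speed limits (degrees/s): [136.94, 136.94, 180, 180, 180, 180].

### API

Orientations are given as a 3x3 rotation matrix whose columns are the frame's x, y, z axes.
In Python, from rig import env, get_image gives the robot as it stands. The module is installed in compiled form; this text tells all that it offers.
- The arm moves only by the tool carry_out, never from a script. Its argument "targets" is a list that holds one entry, the list of rows, each a list of 7 numbers: the closure, from 0 (fully open) to 1 (shut), then the shift along the world's x, y, z in mm, then the turn, a rotation vector about the world's x, y, z in degrees. In form: [[[claw, dx, dy, dz, ax, ay, az], ...]]. A call has 1 to 20 rows; each row is the pose to reach, as a shift and turn from the pose commanded when the call began; what a row does not reach only later rows make up. A row lasts 1/12 s, in which the tool goes at most 41.7 mm and 7.16 degrees, less where a joint would pass 70% of its speed; a pose out of reach is approached as far as the arm can. A call with a gripper value outside its range is refused whole. The fingers move at their own pace and stop on an object; "squeeze" is the grip in N (left out, the last holds). Time passes only in rows, so rows that repeat a pose let the fingers close. It gives the time, the measured TCP pose, the force and the opening at its end, in the units of the state.
- env.observe(): the state, without advancing time (a new reading comes with each control period).
- get_image(name): name is "scene" or "top"; returns a dict with "img" (384x512x3 uint8, red, green, blue), "fx", "fy", "cx", "cy" (pixels), "rvec" (rotation vector, rad) and "tvec" (3), from world to camera coordinates, as OpenCV has them. Camera axes: x right, y down, z forward; pixel columns grow to the right and rows downward; lengths in m; the calibration is good to about 2 mm. A picture is of the moment at which its call begins. There is no depth.
- env.close_job(): hands the job in, once; it reports no verdict.
The state is a dict: "time_s": time; "q": joint angles; "qvel": joint speeds; "joint_efforts": joint torques, N m; "position": TCP position; "tool_rot": TCP orientation; "ft_force": force on the tool from outside, world axes, zero at the start; "wrist_torque": the same for the moment, N m; "grip_width": finger opening in m.
Only numpy, scipy, OpenCV 4.12 (cv2) and the standard library are available. Lean on these libraries where they do the work, as an engineer would, in place of code of your own. Each camera call takes 0.05 s, during which the arm holds its last target.

## Working session

There is one attempt and no reset: what is moved stays moved. The work goes in short steps, Python scripts to look and compute and a tool call to move; the robot and the scene stay as the last step left them, time stands still between calls to the robot, and variables do not carry over. Pictures are saved under pics/ and viewed, and the job is handed in when it is done.

Besides the shell and the picture viewer there is one more tool, called after "Call:" by a JSON object that holds its "fn" and its "kwargs". carry_out: Moves the arm, as the interface text tells. Its arguments: {"type":"object","properties":{"targets":{"type":"array"},"squeeze":{"type":"number"}},"required":["targets"]}

```bash
mkdir -p pics
python3 - <<'E'
from rig import env,get_image
import cv2,numpy as np
o=env.observe()
for k,v in o.items(): print(k,np.round(v,4).tolist())
print(env.tip_reach)
for n in ("scene","top"):
    d=get_image(n); cv2.imwrite(f"pics/{n}0.png",d["img"][:,:,::-1])
    print(n,{k:np.round(d[k],4).tolist() for k in d if k!="img"})
E
```

```text
time_s 0.0
q [-76.6223, 21.8404, 74.3871, -0.0, 83.8578, -12.3363]
qvel [0.0056, -0.0718, 0.0089, -0.0256, 0.0401, 0.0602]
joint_efforts [-0.0021, -44.8469, -23.1274, -0.0003, 0.0048, -0.0]
position [0.2386, -0.4953, 0.2527]
tool_rot [[-0.901, -0.0003, 0.4339], [-0.4339, 0.0014, -0.901], [-0.0003, -1.0, -0.0015]]
ft_force [-0.6192, -0.7343, 0.8069]
wrist_torque [0.0233, 0.0207, -0.0746]
grip_width 0.0854
0.022
scene {'fx': 350.1355, 'fy': 350.1355, 'cx': 257.7139, 'cy': 191.2291, 'rvec': [2.1223, 1.14, -0.496], 'tvec': [-0.2967, -0.3077, 1.3175]}
top {'fx': 487.3009, 'fy': 487.3009, 'cx': 244.0473, 'cy': 193.6679, 'rvec': [2.121, -2.1824, 0.1123], 'tvec': [-0.0207, 0.6179, 1.107]}
```

View pics/scene0.png

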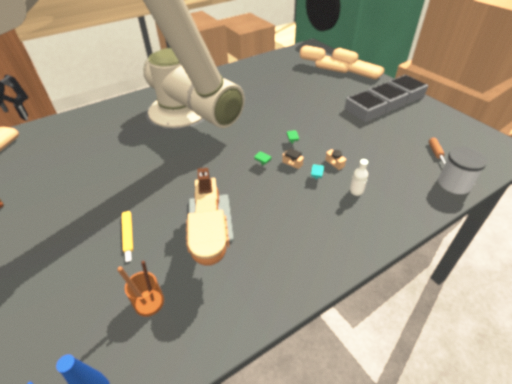

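View pics/top0.png

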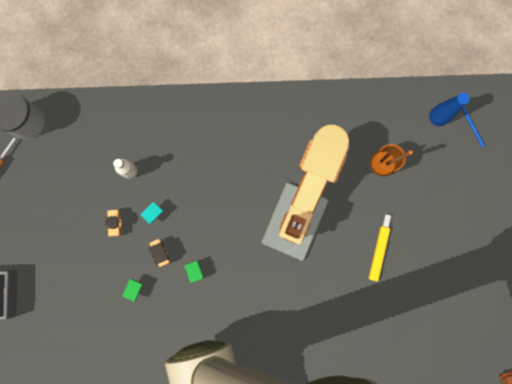

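The scene and top views show the rectangular cap on its saddle at about (160,252) in top, the round cap at (113,222), and the heel at about (296,227). I'll zoom in on these.

```bash
cat > h.py <<'E'
from rig import env,get_image
import cv2,numpy as np
def K(d): return np.array([[d["fx"],0,d["cx"]],[0,d["fy"],d["cy"]],[0,0,1.]])
def ray(d,uv):
    R=cv2.Rodrigues(np.array(d["rvec"],float))[0]; t=np.array(d["tvec"],float).ravel()
    return -R.T@t, R.T@np.linalg.inv(K(d))@np.array([uv[0],uv[1],1.])
def atz(d,uv,z):
    c,r=ray(d,uv); return c+r*(z-c[2])/r[2]
def proj(d,P):
    return cv2.projectPoints(np.asarray(P,float).reshape(-1,3),np.array(d["rvec"],float),np.array(d["tvec"],float),K(d),None)[0].reshape(-1,2)
def crop(d,u,v,w,h,s,fn,pts=None):
    im=np.ascontiguousarray(d["img"][v:v+h,u:u+w,::-1]); im=cv2.resize(im,None,fx=s,fy=s,interpolation=cv2.INTER_CUBIC)
    im=cv2.convertScaleAbs(im,alpha=1.5,beta=20)
    if pts is not None:
        for P in pts:
            q=((P-np.array([u,v])+.5)*s).astype(int); cv2.polylines(im,[q.reshape(-1,1,2)],True,(255,0,255),1)
    cv2.imwrite(fn,im)
E
python3 - <<'E'
from h import *
d=get_image("top"); crop(d,130,225,60,55,10,"pics/capz.png"); crop(d,255,180,80,75,8,"pics/heelz.png")
e=get_image("scene"); crop(e,170,150,60,80,7,"pics/sheel.png");crop(e,250,120,110,70,7,"pics/scap.png")
E
```

```text
(no output)
```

View pics/capz.png

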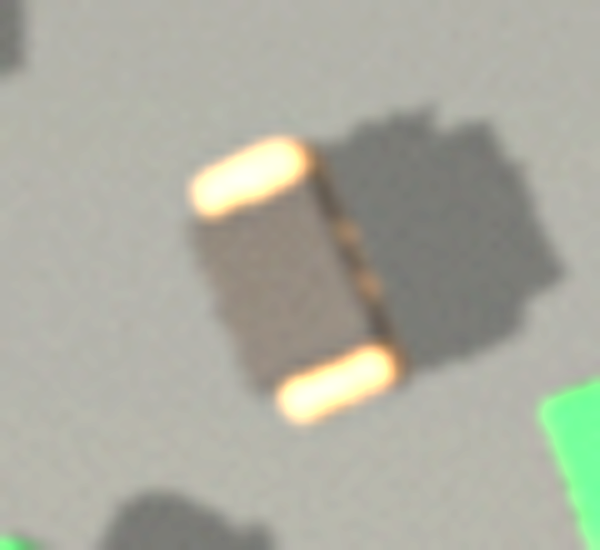

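View pics/heelz.png

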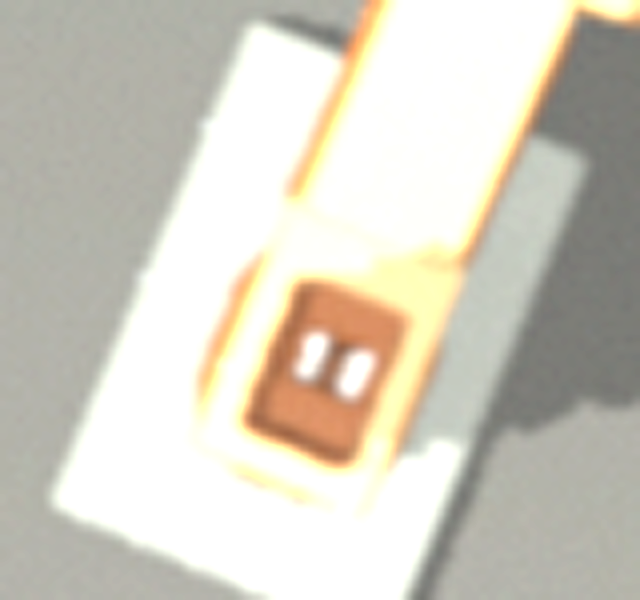

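View pics/sheel.png

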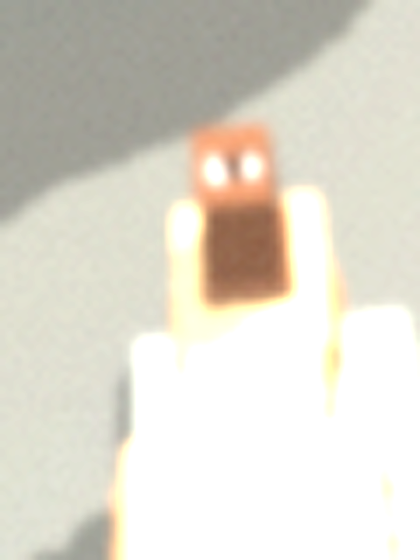

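View pics/scap.png

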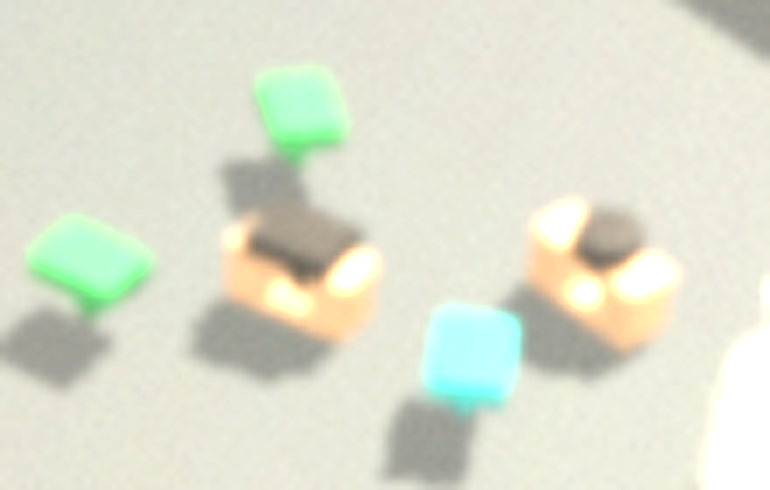

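The top crop shows the cap plate between bright saddle ends. Its corners are at roughly (149,247), (161,243), (167,260) and (155.5,264). The brown block with two bright jaws is the heel face, centred near (296,226). I'll fit models to both.

```bash
cat >> h.py <<'E'
def rect(x,y,yaw,lx,ly,z):
    c,s=np.cos(np.radians(yaw)),np.sin(np.radians(yaw))
    return np.array([[x+c*a*lx/2-s*b*ly/2,y+s*a*lx/2+c*b*ly/2,z] for a,b in((-1,-1),(1,-1),(1,1),(-1,1))])
E
python3 - <<'E'
from h import *
d=get_image("top"); e=get_image("scene")
print("cams",ray(d,(0,0))[0],ray(e,(0,0))[0])
hc=np.array([(305,283),(410,322),(350,465),(245,420)])/8+[255,180]-.5
cc=np.array([(193,222),(310,180),(370,345),(255,390)])/10+[130,225]-.5
sc=np.array([(190,195),(298,140),(400,360),(290,420)])/10+[130,225]-.5
for n,q,z in(("heel",hc,.150),("cap",cc,.042),("saddle",sc,.030)):
    P=np.array([atz(d,p,z) for p in q]); print(n,P.mean(0).round(4),[round(float(np.linalg.norm(P[i]-P[(i+1)%4]))*1e3,1) for i in range(4)],[round(float(np.degrees(np.arctan2(*(P[(i+1)%4]-P[i])[[1,0]]))),1) for i in range(4)])
# toe
print("toe~",atz(d,(331,126),.145))
E
```

```text
cams [ 0.47962296 -0.05460019  1.17240943] [ 1.13359115 -0.37077684  0.70418277]
heel [ 0.5319 -0.1456  0.15  ] [29.2, 40.7, 29.7, 39.3] [-112.2, 155.0, 65.1, -25.7]
cap [0.4845 0.1648 0.042 ] [28.6, 40.6, 28.3, 41.4] [-71.9, -160.4, 109.7, 20.0]
saddle [0.4858 0.1642 0.03  ] [28.2, 56.8, 28.9, 57.6] [-64.5, -155.6, 117.0, 23.7]
toe~ [ 0.74508673 -0.23110488  0.145     ]
```

Run:
```python
from h import *
d=get_image("top"); e=get_image("scene")
np.save("top.npy",d["img"]);np.save("scene.npy",e["img"])
def show(im,u,v,w,h): 
    for r in im[v:v+h,u:u+w]: print(" ".join("%02x%02x%02x"%tuple(p) for p in r))
show(d["img"],282,212,28,30);print();show(d["img"],144,238,30,28);print();show(e["img"],192,165,24,36);print(); show(e["img"],280,146,26,20)
```

```text
a6aba0 a6aba0 a6aaa0 a3a599 a09383 ad8b6b ddaf75 f4d68f f8e099 f9e19a f9e19b f9e09a f9e19c f9e29c f9e19b f9e09a f9e29c f9e29b f8e098 f0d18e e2bc7f ddb67c ddb67b dab178 cca571 bc9968 b29162 b29160
a6aaa0 a4a99e a4a499 a19181 a88162 c79460 ebc17f f8de96 f9e09a f8df98 f7dc95 f6da93 f7d993 f7dc94 f7dc94 f6dd94 f7de96 f7de96 f5d892 e7c285 d1aa75 c6a16f c7a270 c6a170 c19f6d bd9b6b b59564 b19162
a8aca2 a3a59a 9f9484 a27c5f b67e4f dfaa6e f4d38c f9e199 f8de96 ebc686 d7a971 cea46f cea26c d4a772 daad75 deb47a dfb87d e0b97e deb77c d6af77 c7a370 c4a16f c3a06e c2a06e c3a06e c3a16f c1a06e bf9e6b
a5aa9e 9f9c90 9b816d a87249 c98e57 eac07d f7de95 f9e19a f1cf8b cc9f6a 99704a 88603d 8c6342 956944 a17750 ae875b bb9566 c29d6c c5a270 c6a371 c5a371 c6a370 c4a170 c4a16f c5a370 c4a16f c6a270 c5a26f
a5a99e a09384 a17557 b27847 dca66a f2cf8a f9e199 f8e098 e7be80 a67c52 774d30 6f442b 7a4d31 845334 8a5939 906340 9b704c a67d54 b38d60 bd9969 c19e6c c3a06f c5a370 c4a16e c5a26e c5a36f c5a16f c5a16f
a6a69a a8907c ad754c c38a51 e6b979 f6dd94 fae39c f8dd94 e1b278 926843 6d4228 6f442a 804f31 845234 855234 855435 895838 8
[... 19650 characters left out ...]
 97795c 9e7c5d a7835f b38b63 dba876 f2c88b f5d091 efc389 eabb84 dca976 c1956a af8961 ae855f b58b63 bc9166 c09368 bb9066 b58d66 ad8e6c 9c8c77 938e82 8f8d83
717068 6c6a62 6b675c 716657 7b6c5b 8a745c 95785c a88562 c69a6e dfb07c e4b47e eabc84 f0c58a e7b881 cb9d6e b58c63 ad845d ae865f af8760 af8760 b08861 b08a64 ac8d6e 9d8e7b 928e82 8e8d82
65665f 5f6059 606059 63615a 656157 6d6458 7a6a5a 8a745b 9d7f61 ad8764 bd936b d1a274 ddac79 d8a675 c09468 b18960 af8761 ad865f ab845d ac845e b18863 ad8863 a58b6e 998e7c 918e82 8f8d83
60605b 5c5d57 5c5c57 5c5c55 5e5e57 605f56 666158 6e665a 77695a 83705b 92795e a48263 b28c67 b48d66 b08862 ad8660 ac855f ad855d aa835c ad855e ac8662 a58768 9d8b74 958c7d 918f84 8f8f85
```

```bash
cat > fit.py <<'E'
from h import *
from scipy.optimize import minimize
def render(d,P,win,ss=8,blur=0.8):
    u,v,w,h=win
    q=proj(d,P)-[u,v]+.5
    im=np.zeros((h*ss,w*ss),np.uint8)
    cv2.fillConvexPoly(im,np.round(cv2.convexHull((q*ss*16).astype(np.float32))).astype(np.int32),255,shift=4)
    im=cv2.resize(im,(w,h),interpolation=cv2.INTER_AREA)/255.
    return cv2.GaussianBlur(im,(0,0),blur)
def box(x,y,yaw,lx,ly,z0,z1): return np.vstack([rect(x,y,yaw,lx,ly,z0),rect(x,y,yaw,lx,ly,z1)])
def run(name,obs,x0,mk):
    def f(p): return sum(((render(d,mk(p),win)-ind)**2).sum() for d,win,ind in obs)
    best=None
    for dy in(-6,0,6):
        x=np.array(x0,float)+[0,0,dy]
        s=np.vstack([x]+[x+np.eye(3)[i]*[.004,.004,4][i] for i in range(3)])
        r=minimize(f,x,method="Nelder-Mead",options=dict(initial_simplex=s,xatol=1e-5,fatol=1e-4,maxiter=600))
        if best is None or r.fun<best.fun: best=r
    print(name,best.x.round(4),round(best.fun,2)); return best.x
E
cat > m.py <<'E'
from fit import *
d=get_image("top"); e=get_image("scene")
d["img"]=np.load("top.npy");e["img"]=np.load("scene.npy")
def sub(d,w): return d["img"][w[1]:w[1]+w[3],w[0]:w[0]+w[2]].astype(float)
# heel top view: brown (incl. sides)
w=(278,208,34,36); s=sub(d,w)
m=((s[...,0]-s[...,2])/s[...,0]>.40)&(s[...,0]<0xA0); m=m.astype(np.uint8)
n,l,st,_=cv2.connectedComponentsWithStats(m); k=1+np.argmax(st[1:,4]); m=(l==k).astype(np.uint8)
hull=cv2.convexHull(cv2.findContours(m,0,1)[0][0]); m2=m*0; cv2.fillConvexPoly(m2,hull,1); m2=m2.astype(float)
cv2.imwrite("pics/hm.png",cv2.resize((np.hstack([m,m2])*255).astype(np.uint8),None,fx=8,fy=8,interpolation=0))
oh=(d,w,cv2.GaussianBlur(m2,(0,0),.5))
p=run("heel top-view hull",[oh],(.532,-.146,-24),lambda p:box(p[0],p[1],p[2],.040,.026,.13,.15))
crop(d,255,180,80,75,8,"pics/heelo.png",[proj(d,rect(*p,.04,.026,.15)),proj(d,rect(*p,.012,.016,.15))])
crop(e,170,150,60,60,10,"pics/heelo2.png",[proj(e,rect(*p,.04,.026,.15)),proj(e,rect(*p,.012,.016,.15))])
# cap: top face
w=(144,238,30,28); s=sub(d,w)
ind=np.exp(-((np.linalg.norm(s-[0x57,0x50,0x48],axis=2)/14)**2))
p=run("cap",[(d,w,ind)],(.4845,.165,20),lambda p:rect(*p,.044,.032,.042))
crop(d,130,225,60,55,10,"pics/capo.png",[proj(d,rect(*p,.044,.032,.042)),proj(d,rect(*p,.044,.032,.030))])
crop(e,270,135,50,45,12,"pics/capo2.png",[proj(e,rect(*p,.044,.032,.042)),proj(e,rect(*p,.044,.032,.030))])
E
python3 m.py
```

```text
heel top-view hull [  0.5327  -0.1459 -24.1799] 34.19
cap [ 0.4845  0.1651 22.0688] 37.32
```

Run:
```python
import cv2,numpy as np
f=lambda n,w,h:cv2.resize(cv2.imread(n),(w,h))
cv2.imwrite("pics/mo.png",np.vstack([np.hstack([f("pics/heelo.png",400,375)[:300],f("pics/capo.png",400,300)]),np.hstack([f("pics/heelo2.png",400,400)[:300],f("pics/capo2.png",400,300)])]))
```

```text
(no output)
```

View pics/mo.png

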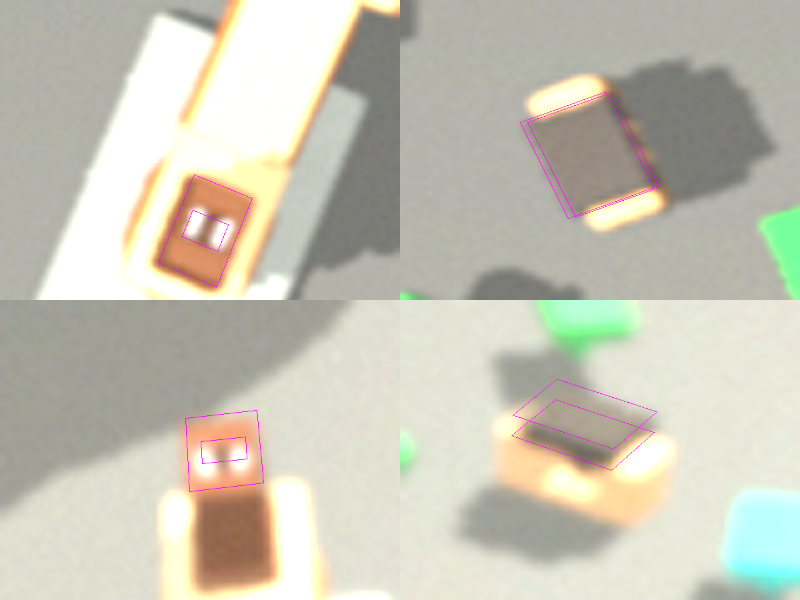

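Both fits agree with the given sizes. The scene camera shows a consistent offset of about 1 px. I'll hover over the cap and use the fingers as a reference.

Call:
{"fn": "carry_out", "kwargs": {"targets": [[[0.4,40,110,0,0,0,-0.6],[0.4,80,220,0,0,0,-1.2],[0.4,120,330,0,0,0,-1.8],[0.4,160,440,-10,0,0,-2.4],[0.4,200,550,-30,0,0,-3.2],[0.4,230,620,-60,0,0,-3.7],[0.4,245,661,-90,0,0,-3.7],[0.4,245,661,-120,0,0,-3.7],[0.4,245,661,-120,0,0,-3.7],[0.4,245,661,-120,0,0,-3.7],[0.4,245,661,-120,0,0,-3.7],[0.4,245,661,-120,0,0,-3.7],[0.4,245,661,-120,0,0,-3.7],[0.4,245,661,-120,0,0,-3.7],[0.4,245,661,-120,0,0,-3.7],[0.4,245,661,-120,0,0,-3.7],[0.4,245,661,-120,0,0,-3.7],[0.4,245,661,-120,0,0,-3.7]]], "squeeze": 60}}

```text
time_s: 2.0
position: [0.4842, 0.1698, 0.1319]
tool_rot: [[-0.926, -0.001, 0.378], [-0.378, 0.001, -0.926], [0.0, -1.0, -0.001]]
ft_force: [-1.3, -0.5, 0.0]
grip_width: 0.0512
```

```bash
cat > look.py <<'E'
import sys
from h import *
tag=sys.argv[1]
o=env.observe()
for k in("time_s","q","position","tool_rot","ft_force","grip_width"): print(k,np.round(o[k],4).tolist())
d=get_image("top");e=get_image("scene")
np.save("top_%s.npy"%tag,d["img"]);np.save("scene_%s.npy"%tag,e["img"])
p=np.array(o["position"]);R=np.array(o["tool_rot"])
qd,qe=proj(d,p+R[:,1]*.022)[0],proj(e,p+R[:,1]*.022)[0]
print("tip px",qd.round(1),qe.round(1))
def c(im,q,s=8,w=50):
    u,v=(q-w/2).astype(int); u=np.clip(u,0,512-w);v=np.clip(v,0,384-w)
    return cv2.convertScaleAbs(cv2.resize(im[v:v+w,u:u+w,::-1],None,fx=s,fy=s,interpolation=cv2.INTER_CUBIC),alpha=1.2,beta=10)
cv2.imwrite("pics/l_%s.png"%tag,np.hstack([c(d["img"],qd),c(e["img"],qe)]))
E
python3 look.py a
```

```text
time_s 2.0
q [6.0649, 25.4365, 90.8524, 0.0631, 63.7432, 73.8162]
position [0.4842, 0.1698, 0.1319]
tool_rot [[-0.9257, -0.0007, 0.3782], [-0.3782, 0.0009, -0.9257], [0.0003, -1.0, -0.0011]]
ft_force [-1.3195, -0.4829, 0.032]
grip_width 0.0512
tip px [149.3 253.1] [295.1 132.4]
```

View pics/l_a.png

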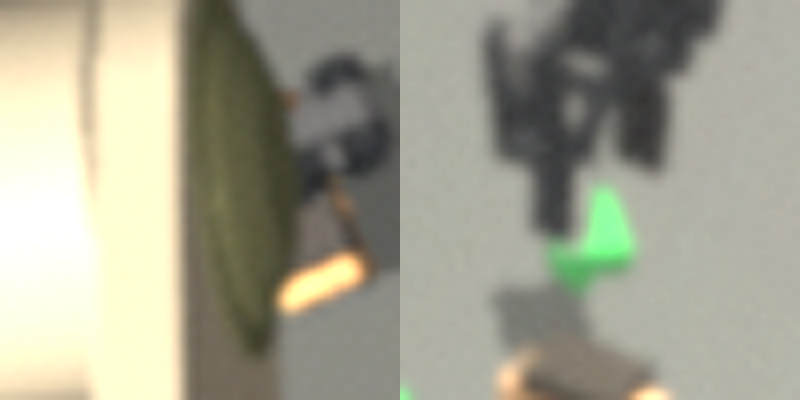

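```bash
cat > m2.py <<'E'
from fit import *
o=env.observe(); print(o["time_s"],np.round(o["position"],4),np.round(o["qvel"],2))
e=get_image("scene"); e["img"]=np.load("scene.npy")
def sub(d,w): return d["img"][w[1]:w[1]+w[3],w[0]:w[0]+w[2]].astype(float)
# cap dark hull (top face + side)
w=(278,142,30,24); s=sub(e,w)
m=((s[...,0]-s[...,2])>10)&(s[...,0]<0x78)&((s[...,0]-s[...,2])<34); 
n,l,st,_=cv2.connectedComponentsWithStats(m.astype(np.uint8)); m=(l==1+np.argmax(st[1:,4])).astype(float)
cv2.imwrite("pics/cm.png",cv2.resize(np.vstack([np.hstack([m*255]*1)]).astype(np.uint8),None,fx=10,fy=10,interpolation=0))
p=run("cap scene",[(e,w,m)],(.4845,.1651,22),lambda p:box(p[0],p[1],p[2],.044,.032,.031,.042))
# heel top face in scene (brown incl. jaws) bright face
w=(188,162,26,20); s=sub(e,w)
m=((s[...,0]-s[...,2])/s[...,0]>.30)&(s[...,0]>0x78)&(s[...,0]<0xD8)
m[14:]=0
m=cv2.morphologyEx(m.astype(np.uint8),cv2.MORPH_OPEN,np.ones((2,2)))
n,l,st,_=cv2.connectedComponentsWithStats(m); m=(l==1+np.argmax(st[1:,4])).astype(np.uint8)
hull=cv2.convexHull(cv2.findContours(m,0,1)[0][0]); m2=m*0; cv2.fillConvexPoly(m2,hull,1)
cv2.imwrite("pics/hm2.png",cv2.resize(np.hstack([m,m2])*255,None,fx=12,fy=12,interpolation=0))
p=run("heel scene",[(e,w,m2.astype(float))],(.5327,-.1459,-24.2),lambda p:rect(*p,.040,.026,.15))
E
python3 m2.py
```

```text
2.1 [0.4836 0.1671 0.1326] [-3.58 -2.39  2.   -0.72  0.29 -1.77]
cap scene [0.4828 0.1636 8.2548] 25.18
heel scene [ 0.5279 -0.144  55.7334] 43.59
```

View pics/cm.png

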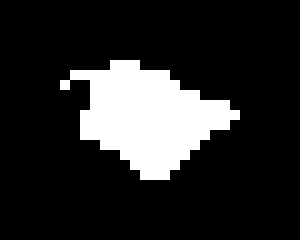

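View pics/hm2.png

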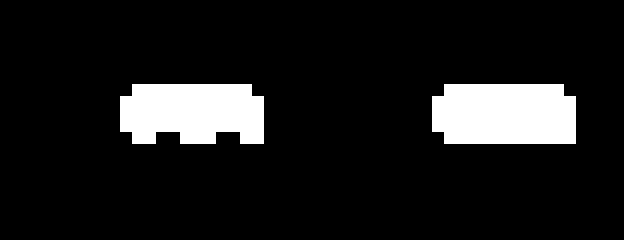

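Run:
```python
from h import *
d=get_image("top")
c=np.array([.4845,.165]);a=np.radians(22);R=np.array([[np.cos(a),-np.sin(a)],[np.sin(a),np.cos(a)]])
for p in((194,271),(132,290),(151,212),(113,222)): 
    P=atz(d,p,.04); print(P.round(3),((P[:2]-c)@R).round(3))
o=env.observe();print(o["position"],o["time_s"])
```

```text
[0.441 0.082 0.04 ] [-0.072 -0.061]
[0.402 0.225 0.04 ] [-0.054  0.087]
[0.58 0.18 0.04] [ 0.094 -0.022]
[0.559 0.269 0.04 ] [0.108 0.069]
[0.4833897  0.16489847 0.13344277] 2.2
```

Call:
{"fn": "carry_out", "kwargs": {"targets": [[[0.4,0,0,-25,0,0,0],[0.4,0,0,-50,0,0,0],[0.4,0,0,-70,0,0,0],[0.4,0,0,-83,0,0,0],[0.4,0,0,-90,0,0,0],[0.4,0,0,-93,0,0,0],[0.4,0,0,-93,0,0,0],[0.4,0,0,-93,0,0,0],[0.4,0,0,-93,0,0,0]]]}}

```text
time_s: 2.95
position: [0.4841, 0.1653, 0.0413]
tool_rot: [[-0.927, 0.002, 0.375], [-0.375, 0.0, -0.927], [-0.002, -1.0, 0.0]]
ft_force: [0.9, 0.2, 0.1]
grip_width: 0.0511
```

```bash
python3 look.py b
```

```text
time_s 2.95
q [5.5742, 33.0954, 96.5956, -0.0003, 50.2088, 73.5772]
position [0.4841, 0.1653, 0.0413]
tool_rot [[-0.9272, 0.0017, 0.3746], [-0.3746, 0.0002, -0.9272], [-0.0017, -1.0, 0.0005]]
ft_force [0.9198, 0.1616, 0.1382]
grip_width 0.0511
tip px [159.4 253.1] [292.2 157.3]
```

View pics/l_b.png

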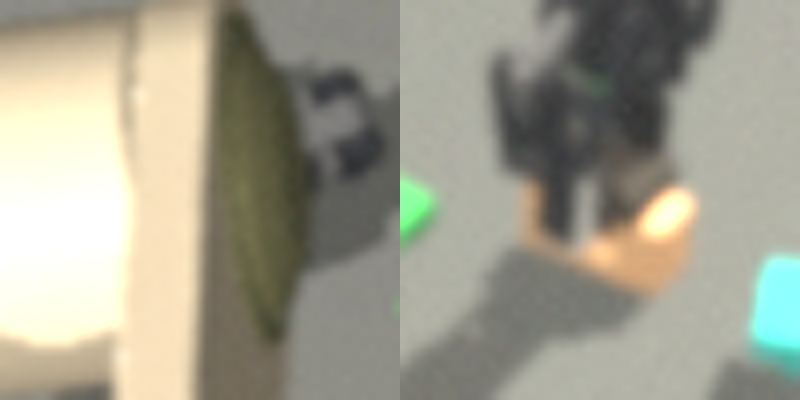

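The fingers straddle the cap and the wrist reads no force. Closing now.

Call:
{"fn": "carry_out", "kwargs": {"targets": [[[0.5,0,0,-1,0,0,0],[0.6,0,0,-1,0,0,0],[0.7,0,0,-1,0,0,0],[0.8,0,0,-1,0,0,0],[0.9,0,0,-1,0,0,0],[1,0,0,-1,0,0,0],[1,0,0,-1,0,0,0],[1,0,0,-1,0,0,0]]], "squeeze": 60}}

```text
time_s: 3.72
position: [0.4837, 0.1655, 0.0397]
tool_rot: [[-0.927, 0.0, 0.375], [-0.375, 0.0, -0.927], [-0.0, -1.0, 0.0]]
ft_force: [-1.1, -0.5, 4.9]
grip_width: 0.0307
```

```bash
python3 look.py c
```

```text
time_s 3.7167
q [5.607, 33.2495, 96.6663, -0.0014, 50.0602, 73.5842]
position [0.4837, 0.1655, 0.0397]
tool_rot [[-0.927, 0.0004, 0.375], [-0.375, 0.0, -0.927], [-0.0004, -1.0, 0.0001]]
ft_force [-1.1085, -0.4755, 4.8503]
grip_width 0.0307
tip px [159.4 253.2] [292.1 157.6]
```

View pics/l_c.png

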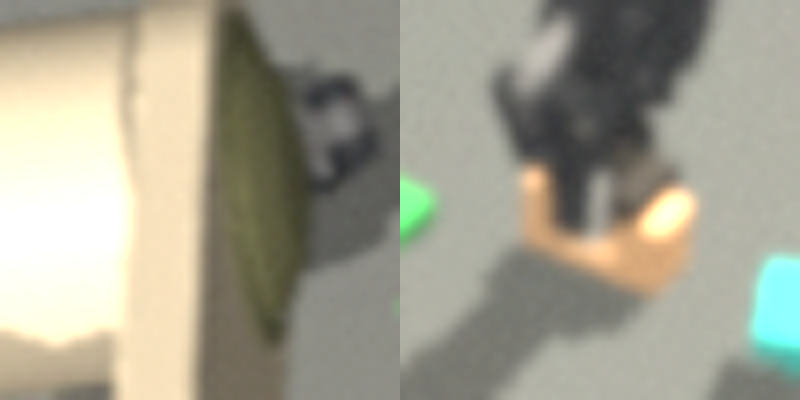

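Call:
{"fn": "carry_out", "kwargs": {"targets": [[[1,0,0,0,0,0,0],[1,0,0,0,0,0,0],[1,0,0,3,0,0,0],[1,0,0,10,0,0,0],[1,0,0,25,0,0,0],[1,0,0,45,0,0,0],[1,0,0,70,0,0,0],[1,0,0,100,0,0,0],[1,0,0,130,0,0,0],[1,0,0,155,0,0,0],[1,0,0,175,0,0,0],[1,0,0,185,0,0,0],[1,0,0,190,0,0,0],[1,0,0,190,0,0,0]]], "squeeze": 110}}

```text
time_s: 4.98
position: [0.4838, 0.1655, 0.2303]
tool_rot: [[-0.927, 0.002, 0.375], [-0.375, 0.0, -0.927], [-0.002, -1.0, 0.0]]
ft_force: [0.4, -0.0, -1.0]
grip_width: 0.0301
```

```bash
python3 look.py d
```

```text
time_s 4.9833
q [5.603, 18.9779, 82.7584, 0.0007, 78.1617, 73.5871]
position [0.4838, 0.1655, 0.2303]
tool_rot [[-0.9271, 0.0018, 0.3749], [-0.3749, 0.0002, -0.9271], [-0.0017, -1.0, 0.0005]]
ft_force [0.4105, -0.0195, -0.9512]
grip_width 0.0301
tip px [141.  253.4] [295.8 102.6]
```

View pics/l_d.png

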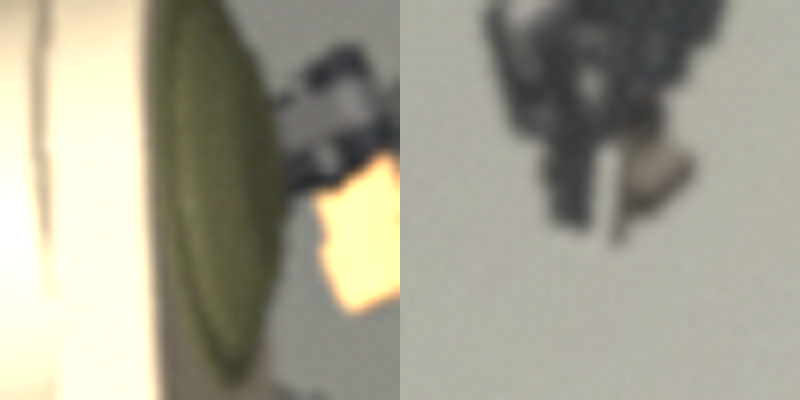

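The cap is held. Next I'll turn it square with the heel and hover above it.

Call:
{"fn": "carry_out", "kwargs": {"targets": [[[1,2,-10,0,0,0,-2],[1,6,-35,0,0,0,-6],[1,10,-65,0,0,0,-10],[1,15,-97,0,0,0,-15],[1,20,-130,0,0,0,-20],[1,25,-162,0,0,0,-25],[1,30,-195,0,0,0,-30],[1,35,-226,0,0,0,-35],[1,40,-256,0,0,0,-39],[1,44,-282,-5,0,0,-43],[1,47,-302,-10,0,0,-45.5],[1,49,-311,-15,0,0,-46.2],[1,49,-311,-18,0,0,-46.2],[1,49,-311,-20,0,0,-46.2],[1,49,-311,-20,0,0,-46.2],[1,49,-311,-20,0,0,-46.2],[1,49,-311,-20,0,0,-46.2],[1,49,-311,-20,0,0,-46.2],[1,49,-311,-20,0,0,-46.2]]]}}

```text
time_s: 6.67
position: [0.5327, -0.1451, 0.2096]
tool_rot: [[-0.913, 0.0, -0.409], [0.409, -0.0, -0.913], [-0.0, -1.0, -0.0]]
ft_force: [-0.6, 0.4, 0.2]
grip_width: 0.0302
```

```bash
python3 look.py e
cat > ov.py <<'E'
import sys
from fit import *
tag=sys.argv[1]; und=float(sys.argv[2])  # underside below TCP
o=env.observe(); p=np.array(o["position"]);R=np.array(o["tool_rot"])
yaw=np.degrees(np.arctan2(R[1,2],R[0,2]))+90
print("cap yaw",yaw)
H=(.5327,-.1459,-24.2)
e=get_image("scene");d=get_image("top")
z=p[2]-und
L=[rect(p[0],p[1],yaw,.044,.032,z),rect(p[0],p[1],yaw,.044,.032,z+.012),rect(*H,.04,.026,.15)]
P=[p[0],p[1],z-.022]
for c,f in((e,"s"),(d,"t")):
    q=proj(c,rect(*H,.04,.026,.16)).mean(0); w,h=70,60
    u,v=int(q[0]-w/2),int(q[1]-h/2-5)
    crop(c,u,v,w,h,10,f"pics/ov_{tag}_{f}.png",[proj(c,l) for l in L]); print(f,u,v,proj(c,P).round(1))
E
python3 ov.py e .0097
```

```text
time_s 6.6667
q [-27.5234, 24.0195, 78.3181, 0.0022, 77.6347, 86.6174]
position [0.5327, -0.1451, 0.2096]
tool_rot [[-0.9125, 0.0004, -0.409], [0.409, -0.0002, -0.9125], [-0.0005, -1.0, -0.0]]
ft_force [-0.5888, 0.4309, 0.2017]
grip_width 0.0302
tip px [296.8 224.7] [201.4 159.7]
cap yaw -24.163324358125067
s 167 133 [[201.8 163. ]]
t 260 190 [[296.4 224.9]]
```

View pics/l_e.png

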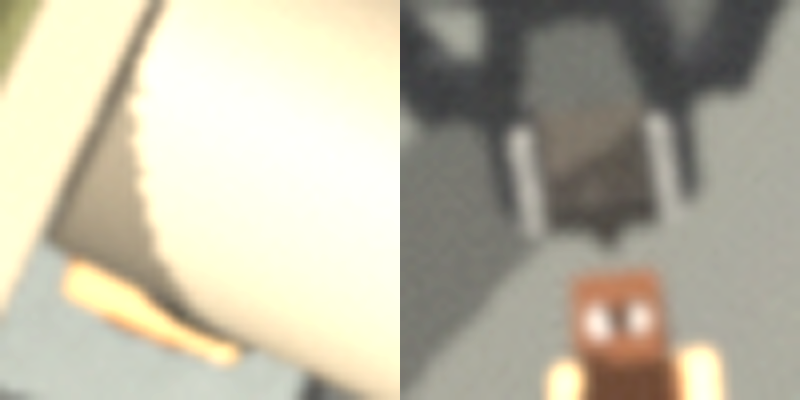

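View pics/ov_e_s.png

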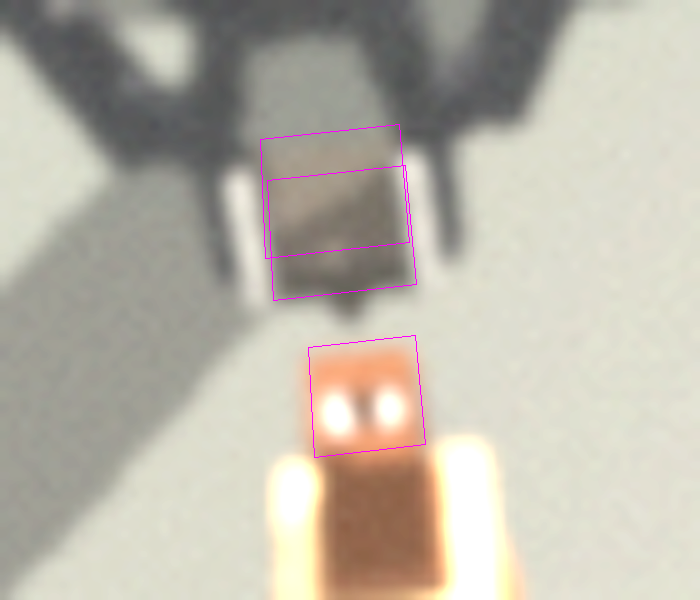

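View pics/ov_e_t.png

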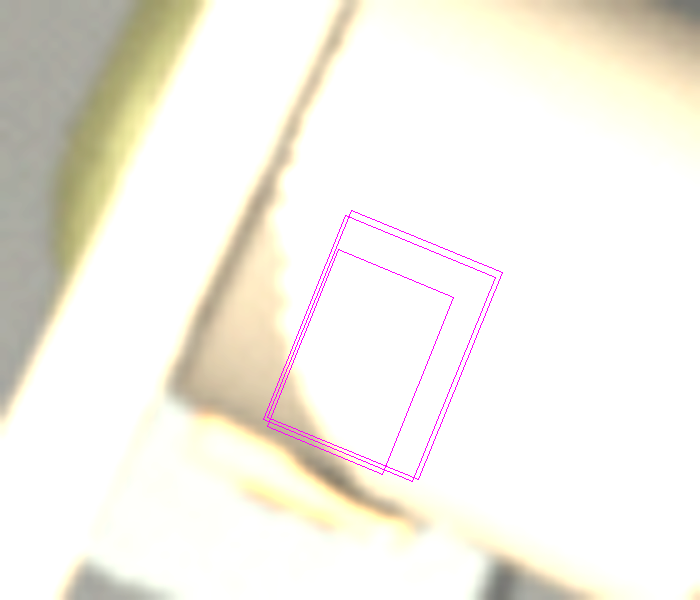

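In the scene view, the plug tip at about (201,164) and the heel jaws share the same offset of roughly (-0.5, +1) px from prediction. So the cap and heel are aligned with each other. I'll lower the plug to just above the bore and check again.

Call:
{"fn": "carry_out", "kwargs": {"targets": [[[1,0,0,-4,0,0,0],[1,0,0,-10,0,0,0],[1,0,0,-16,0,0,0],[1,0,0,-20,0,0,0],[1,0,0,-22,0,0,0],[1,0,0,-23,0,0,0],[1,0,0,-23,0,0,0],[1,0,0,-23,0,0,0],[1,0,0,-23,0,0,0]]]}}

```text
time_s: 7.62
position: [0.5327, -0.1456, 0.1866]
tool_rot: [[-0.912, 0.0, -0.41], [0.41, -0.0, -0.912], [-0.001, -1.0, 0.0]]
ft_force: [-0.1, -0.2, -0.4]
grip_width: 0.0301
```

```bash
python3 look.py f; python3 ov.py f .0097
```

```text
time_s 7.6167
q [-27.5656, 25.2851, 80.3408, -0.0001, 74.3444, 86.6176]
position [0.5327, -0.1456, 0.1866]
tool_rot [[-0.9122, 0.0005, -0.4097], [0.4097, -0.0002, -0.9122], [-0.0005, -1.0, 0.0]]
ft_force [-0.0871, -0.2178, -0.4263]
grip_width 0.0301
tip px [296.  225.3] [202.5 167.4]
cap yaw -24.183390694184553
s 167 133 [[203.  170.5]]
t 260 190 [[295.6 225.5]]
```

View pics/ov_f_s.png

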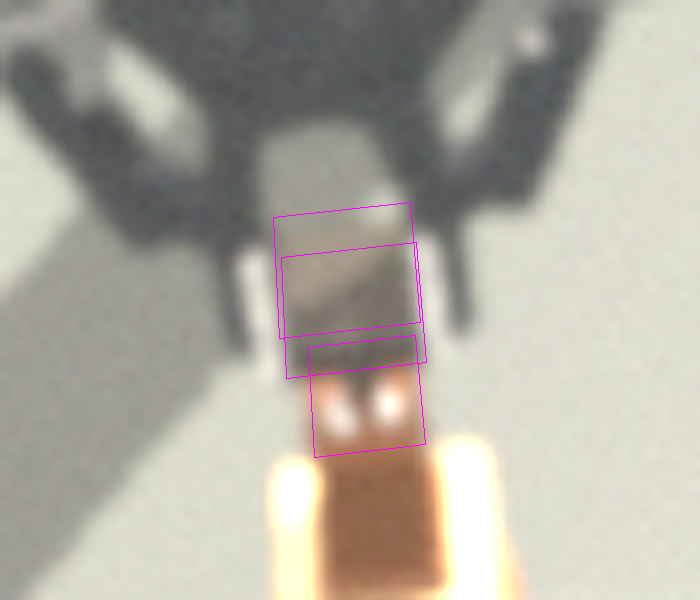

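View pics/l_f.png

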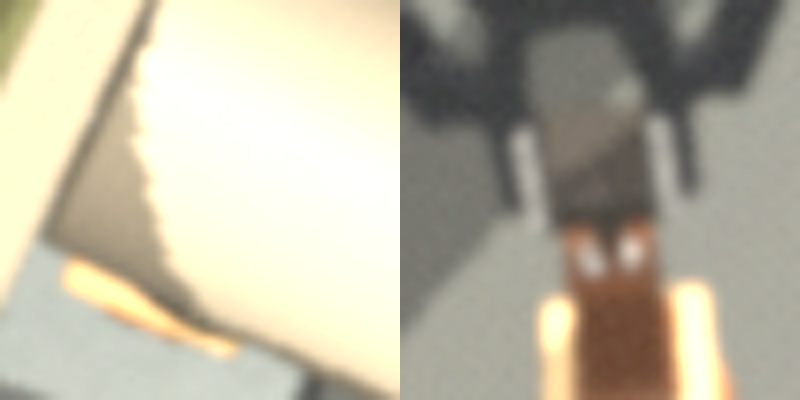

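Call:
{"fn": "carry_out", "kwargs": {"targets": [[[1,0,0,-2,0,0,0],[1,0,0,-4,0,0,0],[1,0,0,-6,0,0,0],[1,0,0,-8,0,0,0],[1,0,0,-9,0,0,0],[1,0,0,-10,0,0,0],[1,0,0,-10,0,0,0],[1,0,0,-10,0,0,0]]]}}

```text
time_s: 8.48
position: [0.5326, -0.1455, 0.1763]
tool_rot: [[-0.912, -0.0, -0.41], [0.41, 0.0, -0.912], [0.0, -1.0, 0.0]]
ft_force: [0.0, -1.1, 0.3]
grip_width: 0.0302
```

```bash
python3 look.py g; python3 ov.py g .0097
```

```text
time_s 8.4833
q [-27.5681, 25.8828, 81.2021, -0.0007, 72.9174, 86.6181]
position [0.5326, -0.1455, 0.1763]
tool_rot [[-0.9122, -0.0, -0.4097], [0.4097, 0.0, -0.9122], [0.0, -1.0, 0.0]]
ft_force [0.0139, -1.1249, 0.3374]
grip_width 0.0302
tip px [295.6 225.6] [203.  170.6]
cap yaw -24.18678271058795
s 167 133 [[203.5 173.6]]
t 260 190 [[295.2 225.8]]
```

View pics/ov_g_s.png

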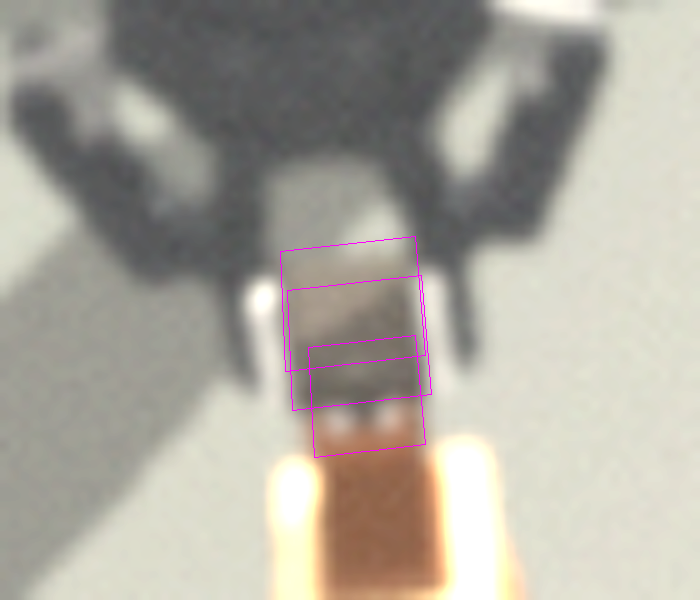

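The plug tip is now 5 mm into the bore with no contact force. I'll press in small steps.

Call:
{"fn": "carry_out", "kwargs": {"targets": [[[1,0,0,-1,0,0,0],[1,0,0,-2,0,0,0],[1,0,0,-3,0,0,0],[1,0,0,-4,0,0,0],[1,0,0,-5,0,0,0],[1,0,0,-6,0,0,0],[1,0,0,-6,0,0,0]]]}}

```text
time_s: 9.27
position: [0.5326, -0.1465, 0.1707]
tool_rot: [[-0.912, 0.0, -0.41], [0.41, -0.002, -0.912], [-0.001, -1.0, 0.002]]
ft_force: [-2.9, -5.4, 3.3]
grip_width: 0.03
```

The side force of -6 N along the shoe's y means only the +y jaw is engaged. I'll shift towards -y.

Call:
{"fn": "carry_out", "kwargs": {"targets": [[[1,-0.2,-0.5,0,0,0,0],[1,-0.4,-0.9,0,0,0,0],[1,-0.4,-0.9,0,0,0,0],[1,-0.4,-0.9,0,0,0,0]]]}}

```text
time_s: 9.6
position: [0.5325, -0.1466, 0.1706]
tool_rot: [[-0.912, 0.001, -0.41], [0.41, -0.001, -0.912], [-0.001, -1.0, 0.0]]
ft_force: [0.4, -1.7, 3.8]
grip_width: 0.0299
```

Run:
```python
from rig import env
import numpy as np
o=env.observe()
for k in("time_s","position","ft_force","wrist_torque","tool_rot"): print(k,np.round(o[k],4).tolist())
```

```text
time_s 9.6
position [0.5325, -0.1466, 0.1706]
ft_force [0.4358, -1.7111, 3.7934]
wrist_torque [-0.4201, 0.0467, -0.0481]
tool_rot [[-0.9122, 0.001, -0.4097], [0.4097, -0.0005, -0.9122], [-0.0012, -1.0, 0.0001]]
```

Call:
{"fn": "carry_out", "kwargs": {"targets": [[[1,-0.1,-0.3,-0.5,0,0,0],[1,-0.1,-0.3,-1,0,0,0],[1,-0.1,-0.3,-1.5,0,0,0],[1,-0.1,-0.3,-2,0,0,0],[1,-0.1,-0.3,-2.5,0,0,0],[1,-0.1,-0.3,-3,0,0,0],[1,-0.1,-0.3,-3,0,0,0]]]}}

```text
time_s: 10.18
position: [0.5327, -0.1466, 0.1684]
tool_rot: [[-0.912, 0.002, -0.41], [0.41, -0.0, -0.912], [-0.002, -1.0, -0.001]]
ft_force: [0.5, -0.1, 10.3]
grip_width: 0.0302
```

Call:
{"fn": "carry_out", "kwargs": {"targets": [[[1,0,0,-0.5,0,0,0],[1,0,0,-1,0,0,0],[1,0,0,-1.5,0,0,0],[1,0,0,-2,0,0,0],[1,0,0,-2,0,0,0]]]}}

```text
time_s: 10.6
position: [0.5328, -0.1466, 0.1665]
tool_rot: [[-0.912, 0.003, -0.409], [0.409, -0.001, -0.912], [-0.003, -1.0, -0.001]]
ft_force: [-0.6, 0.1, 11.3]
grip_width: 0.03
```

Call:
{"fn": "carry_out", "kwargs": {"targets": [[[1,0,0,-0.5,0,0,0],[1,0,0,-1,0,0,0],[1,0,0,-1.5,0,0,0],[1,0,0,-2,0,0,0],[1,0,0,-2,0,0,0]]]}}

```text
time_s: 11.02
position: [0.5329, -0.1466, 0.1645]
tool_rot: [[-0.912, 0.003, -0.41], [0.41, -0.001, -0.912], [-0.003, -1.0, -0.001]]
ft_force: [1.3, -0.3, 10.8]
grip_width: 0.0296
```

Call:
{"fn": "carry_out", "kwargs": {"targets": [[[1,0,0,-0.5,0,0,0],[1,0,0,-1,0,0,0],[1,0,0,-1.5,0,0,0],[1,0,0,-2,0,0,0],[1,0,0,-2,0,0,0]]]}}

```text
time_s: 11.43
position: [0.5328, -0.1466, 0.1624]
tool_rot: [[-0.912, 0.003, -0.409], [0.409, -0.001, -0.912], [-0.003, -1.0, -0.001]]
ft_force: [1.7, 1.0, 7.5]
grip_width: 0.0298
```

```bash
python3 look.py h; python3 ov.py h .0097
```

```text
time_s 11.4333
q [-27.6785, 26.7119, 82.3589, 0.0474, 70.7768, 86.4793]
position [0.5328, -0.1466, 0.1624]
tool_rot [[-0.9123, 0.0027, -0.4095], [0.4095, -0.0005, -0.9123], [-0.0027, -1.0, -0.0006]]
ft_force [1.6541, 0.9528, 7.4702]
grip_width 0.0298
tip px [295.5 225.8] [203.4 175.2]
cap yaw -24.17573521951479
s 167 133 [[203.9 178.2]]
t 260 190 [[295.1 226.1]]
```

View pics/ov_h_s.png

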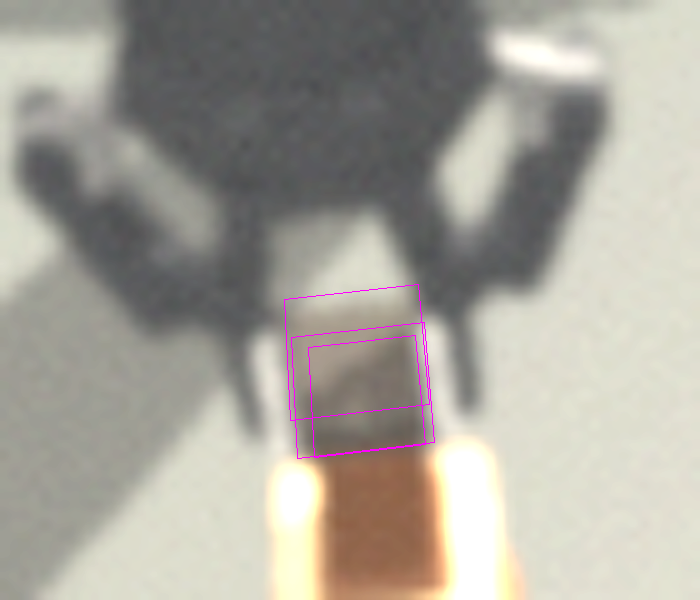

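Call:
{"fn": "carry_out", "kwargs": {"targets": [[[1,0,0,-0.5,0,0,0],[1,0,0,-1,0,0,0],[1,0,0,-1.5,0,0,0],[1,0,0,-1.5,0,0,0]]]}}

```text
time_s: 11.97
position: [0.5329, -0.1466, 0.1613]
tool_rot: [[-0.912, 0.003, -0.41], [0.41, -0.001, -0.912], [-0.003, -1.0, -0.001]]
ft_force: [-0.9, -0.0, 13.9]
grip_width: 0.0302
```

Call:
{"fn": "carry_out", "kwargs": {"targets": [[[1,0,0,-0.5,0,0,0],[1,0,0,-1,0,0,0],[1,0,0,-1,0,0,0]]]}}

```text
time_s: 12.22
position: [0.5327, -0.1466, 0.1592]
tool_rot: [[-0.912, 0.002, -0.41], [0.41, -0.0, -0.912], [-0.002, -1.0, -0.001]]
ft_force: [2.5, -0.0, 6.3]
grip_width: 0.0297
```

The force dropped from 14 to 6 N, with the underside at 149.5 mm. That matches home for a shoe sunk 0.6 mm. I'll confirm with a firmer push of about 20 N.

Call:
{"fn": "carry_out", "kwargs": {"targets": [[[1,0,0,-0.5,0,0,0],[1,0,0,-1,0,0,0],[1,0,0,-1,0,0,0],[1,0,0,-1,0,0,0]]]}}

```text
time_s: 12.55
position: [0.5327, -0.1466, 0.1587]
tool_rot: [[-0.912, 0.002, -0.409], [0.409, -0.0, -0.912], [-0.002, -1.0, -0.001]]
ft_force: [0.6, 0.4, 10.2]
grip_width: 0.0297
```

Call:
{"fn": "carry_out", "kwargs": {"targets": [[[1,0,0,-0.5,0,0,0],[1,0,0,-1,0,0,0],[1,0,0,-1.5,0,0,0],[1,0,0,-2,0,0,0],[1,0,0,-2,0,0,0],[1,0,0,-2,0,0,0]]]}}

```text
time_s: 13.05
position: [0.5327, -0.1466, 0.1578]
tool_rot: [[-0.912, 0.003, -0.409], [0.409, -0.001, -0.912], [-0.003, -1.0, -0.0]]
ft_force: [-1.6, 1.2, 20.1]
grip_width: 0.0301
```

```bash
python3 look.py i; python3 ov.py i .0097
```

```text
time_s 13.05
q [-27.6784, 26.99, 82.749, 0.0368, 70.0904, 86.4799]
position [0.5327, -0.1466, 0.1578]
tool_rot [[-0.9123, 0.0029, -0.4095], [0.4095, -0.0008, -0.9123], [-0.003, -1.0, -0.0004]]
ft_force [-1.5796, 1.1552, 20.0595]
grip_width 0.0301
tip px [295.3 226. ] [203.6 176.6]
cap yaw -24.16999409466422
s 167 133 [[204.1 179.5]]
t 260 190 [[294.9 226.2]]
```

View pics/ov_i_s.png

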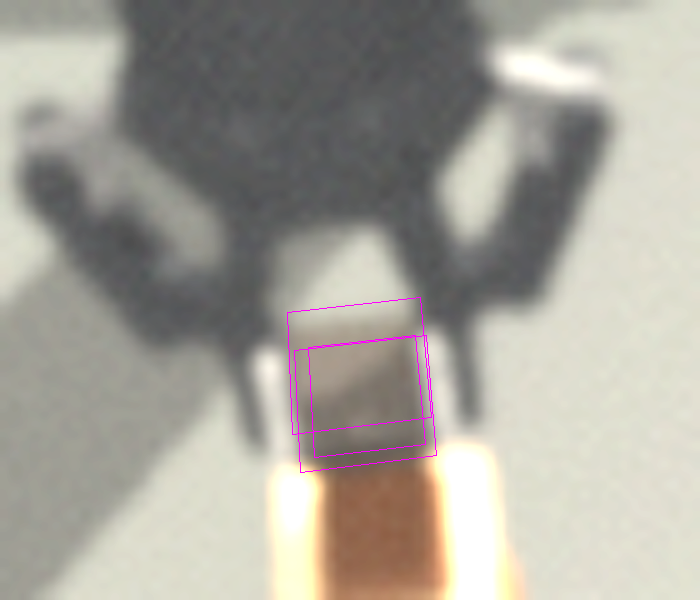

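At 20 N the depth and slope (about 11 N/mm) match solid seating on the heel. Easing off before the pull test.

Call:
{"fn": "carry_out", "kwargs": {"targets": [[[1,0,0,0.6,0,0,0],[1,0,0,1.2,0,0,0],[1,0,0,1.8,0,0,0],[1,0,0,2.4,0,0,0],[1,0,0,3,0,0,0],[1,0,0,3.6,0,0,0],[1,0,0,4.2,0,0,0],[1,0,0,4.2,0,0,0],[1,0,0,4.2,0,0,0]]]}}

```text
time_s: 14.0
position: [0.5326, -0.1466, 0.1597]
tool_rot: [[-0.912, 0.001, -0.41], [0.41, 0.0, -0.912], [-0.001, -1.0, -0.001]]
ft_force: [4.9, -0.5, 1.3]
grip_width: 0.03
```

Call:
{"fn": "carry_out", "kwargs": {"targets": [[[1,0,0,0.2,0,0,0],[1,0,0,0.4,0,0,0],[1,0,0,0.6,0,0,0],[1,0,0,0.8,0,0,0],[1,0,0,1,0,0,0],[1,0,0,1.2,0,0,0],[1,0,0,1.4,0,0,0],[1,0,0,1.6,0,0,0],[1,0,0,1.6,0,0,0],[1,0,0,1.6,0,0,0]]]}}

```text
time_s: 14.83
position: [0.5325, -0.1466, 0.1604]
tool_rot: [[-0.912, -0.0, -0.41], [0.41, 0.001, -0.912], [0.0, -1.0, -0.001]]
ft_force: [7.9, -2.1, -5.2]
grip_width: 0.03
```

A side force of about 8 N towards the toe has built up. I'll relieve it with a small shift along the shoe's x.

Call:
{"fn": "carry_out", "kwargs": {"targets": [[[1,0.2,-0.1,0,0,0,0],[1,0.4,-0.2,0,0,0,0],[1,0.6,-0.3,0,0,0,0],[1,0.6,-0.3,0,0,0,0],[1,0.6,-0.3,0,0,0,0]]]}}

```text
time_s: 15.25
position: [0.5325, -0.1467, 0.1607]
tool_rot: [[-0.912, -0.001, -0.41], [0.41, 0.001, -0.912], [0.002, -1.0, -0.001]]
ft_force: [5.3, 0.1, -7.4]
grip_width: 0.0296
```

Run:
```python
from rig import env
import numpy as np
o=env.observe()
for k in("time_s","position","ft_force","wrist_torque","tool_rot","qvel"): print(k,np.round(o[k],4).tolist())
```

```text
time_s 15.25
position [0.5325, -0.1467, 0.1607]
ft_force [5.348, 0.1061, -7.3995]
wrist_torque [0.0439, -0.7703, -0.0432]
tool_rot [[-0.9122, -0.0014, -0.4097], [0.4097, 0.0013, -0.9122], [0.0018, -1.0, -0.0006]]
qvel [0.0125, -0.1599, 0.0007, 0.0411, 0.091, -0.1117]
```

Call:
{"fn": "carry_out", "kwargs": {"targets": [[[1,0.2,-0.1,0.15,0,0,0],[1,0.4,-0.2,0.3,0,0,0],[1,0.4,-0.2,0.45,0,0,0],[1,0.4,-0.2,0.6,0,0,0],[1,0.4,-0.2,0.75,0,0,0],[1,0.4,-0.2,0.9,0,0,0],[1,0.4,-0.2,1,0,0,0],[1,0.4,-0.2,1,0,0,0],[1,0.4,-0.2,1,0,0,0]]]}}

```text
time_s: 16.0
position: [0.5326, -0.1468, 0.162]
tool_rot: [[-0.912, -0.002, -0.41], [0.41, 0.001, -0.912], [0.002, -1.0, -0.0]]
ft_force: [2.3, 3.7, -19.3]
grip_width: 0.0301
```

That is close to the limit, so I'm easing back straight away.

Call:
{"fn": "carry_out", "kwargs": {"targets": [[[1,0,0,-0.7,0,0,0]]]}}

```text
time_s: 16.08
position: [0.5326, -0.1469, 0.1616]
tool_rot: [[-0.912, -0.002, -0.41], [0.41, 0.001, -0.912], [0.002, -1.0, -0.0]]
ft_force: [-0.3, 4.0, -15.5]
grip_width: 0.0299
```

Run:
```python
from rig import env
import numpy as np
o=env.observe()
for k in("time_s","position","ft_force","wrist_torque","qvel"): print(k,np.round(o[k],4).tolist())
```

```text
time_s 16.0833
position [0.5326, -0.1469, 0.1616]
ft_force [-0.3234, 4.0287, -15.4795]
wrist_torque [0.7035, 0.0831, 0.0303]
qvel [0.0558, 0.1268, 0.4978, -0.0499, -1.1124, 0.1255]
```

Call:
{"fn": "carry_out", "kwargs": {"targets": [[[1,0,0,0,0,0,0],[1,0,0,0,0,0,0]]]}}

```text
time_s: 16.25
position: [0.5326, -0.1469, 0.1617]
tool_rot: [[-0.912, -0.002, -0.41], [0.41, 0.001, -0.912], [0.002, -1.0, -0.0]]
ft_force: [-1.5, 4.7, -16.8]
grip_width: 0.0299
```

Call:
{"fn": "carry_out", "kwargs": {"targets": [[[1,0,0.3,-0.3,0,0,0],[1,0,0.3,-0.4,0,0,0],[1,0,0.3,-0.4,0,0,0],[1,0,0.3,-0.4,0,0,0]]]}}

```text
time_s: 16.58
position: [0.5327, -0.1469, 0.1615]
tool_rot: [[-0.912, -0.001, -0.41], [0.41, 0.0, -0.912], [0.001, -1.0, 0.0]]
ft_force: [-4.2, 4.6, -14.4]
grip_width: 0.0297
```

Call:
{"fn": "carry_out", "kwargs": {"targets": [[[1,-0.2,0.2,0,0,0,0],[1,-0.3,0.3,0,0,0,0],[1,-0.3,0.3,0,0,0,0],[1,-0.3,0.3,0,0,0,0]]]}}

```text
time_s: 16.92
position: [0.5327, -0.1468, 0.1615]
tool_rot: [[-0.912, -0.0, -0.41], [0.41, -0.0, -0.912], [0.0, -1.0, 0.0]]
ft_force: [-4.7, 2.3, -15.3]
grip_width: 0.0299
```

Call:
{"fn": "carry_out", "kwargs": {"targets": [[[1,0,0,0,0,0,0],[1,0,0,0,0,0,0],[1,0,0,0,0,0,0],[1,0,0,0,0,0,0],[1,0,0,0,0,0,0]]]}}

```text
time_s: 17.33
position: [0.5327, -0.1467, 0.1615]
tool_rot: [[-0.912, -0.0, -0.41], [0.41, -0.0, -0.912], [0.0, -1.0, 0.0]]
ft_force: [-4.6, 1.9, -14.8]
grip_width: 0.0298
```

Call:
{"fn": "carry_out", "kwargs": {"targets": [[[1,0,0,0,0,0,0],[1,0,0,0,0,0,0],[1,0,0,0,0,0,0],[1,0,0,0,0,0,0],[1,0,0,0,0,0,0]]]}}

```text
time_s: 17.75
position: [0.5328, -0.1467, 0.1615]
tool_rot: [[-0.912, -0.0, -0.41], [0.41, -0.0, -0.912], [0.0, -1.0, 0.0]]
ft_force: [-5.4, 0.4, -14.5]
grip_width: 0.0301
```

```bash
python3 look.py j; python3 ov.py j .0097
```

```text
time_s 17.75
q [-27.6661, 26.8258, 82.3238, -0.0103, 70.851, 86.5228]
position [0.5328, -0.1467, 0.1615]
tool_rot [[-0.9122, -0.0001, -0.4097], [0.4097, -0.0001, -0.9122], [0.0, -1.0, 0.0002]]
ft_force [-5.3889, 0.3726, -14.5152]
grip_width 0.0301
tip px [295.5 225.9] [203.4 175.4]
cap yaw -24.187993969821207
s 167 133 [[203.9 178.4]]
t 260 190 [[295.1 226.1]]
```

View pics/ov_j_s.png

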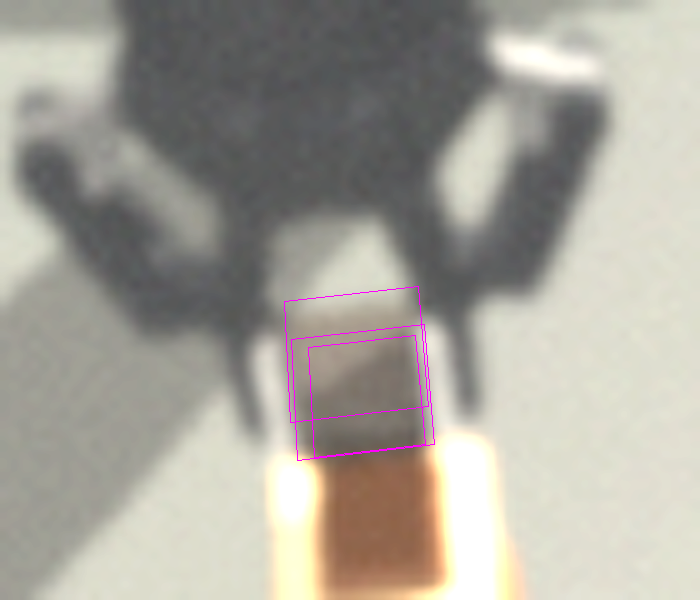

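I held 14.4–15.3 N for over 1.2 s and the cap stayed home. Easing off.

Call:
{"fn": "carry_out", "kwargs": {"targets": [[[1,0,0,-0.4,0,0,0],[1,0,0,-0.8,0,0,0],[1,0,0,-1.2,0,0,0],[1,0,0,-1.6,0,0,0],[1,0,0,-2,0,0,0],[1,0,0,-2.3,0,0,0],[1,0,0,-2.3,0,0,0],[1,0,0,-2.3,0,0,0],[1,0,0,-2.3,0,0,0]]]}}

```text
time_s: 18.7
position: [0.5331, -0.1468, 0.1605]
tool_rot: [[-0.912, 0.002, -0.41], [0.41, -0.001, -0.912], [-0.002, -1.0, 0.0]]
ft_force: [-7.9, 0.9, -6.2]
grip_width: 0.0298
```

Call:
{"fn": "carry_out", "kwargs": {"targets": [[[1,-0.3,0.1,-0.4,0,0,0],[1,-0.6,0.2,-0.8,0,0,0],[1,-0.8,0.3,-1.2,0,0,0],[1,-0.8,0.3,-1.4,0,0,0],[1,-0.8,0.3,-1.4,0,0,0],[1,-0.8,0.3,-1.4,0,0,0]]]}}

```text
time_s: 19.2
position: [0.5331, -0.1468, 0.16]
tool_rot: [[-0.912, 0.004, -0.41], [0.41, -0.002, -0.912], [-0.005, -1.0, 0.0]]
ft_force: [-5.9, 1.6, -1.0]
grip_width: 0.0299
```

Call:
{"fn": "carry_out", "kwargs": {"targets": [[[1,-0.4,0.2,-0.2,0,0,0],[1,-0.6,0.2,-0.2,0,0,0],[1,-0.6,0.2,-0.2,0,0,0],[1,-0.6,0.2,-0.2,0,0,0]]], "squeeze": 50}}

```text
time_s: 19.53
position: [0.533, -0.1468, 0.1593]
tool_rot: [[-0.912, 0.005, -0.41], [0.41, -0.002, -0.912], [-0.006, -1.0, 0.0]]
ft_force: [2.4, -0.6, 5.0]
grip_width: 0.0297
```

Call:
{"fn": "carry_out", "kwargs": {"targets": [[[0.6,0,0,0,0,0,0],[0.5,0,0,0,0,0,0],[0.4,0,0,0,0,0,0],[0.4,0,0,0,0,0,0],[0.4,0,0,0,0,0,0],[0.4,0,0,0,0,0,0]]]}}

```text
time_s: 20.03
position: [0.5314, -0.1461, 0.1575]
tool_rot: [[-0.912, -0.0, -0.41], [0.41, 0.0, -0.912], [0.0, -1.0, -0.0]]
ft_force: [-0.3, -0.4, 0.3]
grip_width: 0.0516
```

Released; the fingers are clear and the wrist reads zero force. Retreating straight up, then aside.

Call:
{"fn": "carry_out", "kwargs": {"targets": [[[0.4,0,0,5,0,0,0],[0.4,0,0,15,0,0,0],[0.4,0,0,30,0,0,0],[0.4,0,0,55,0,0,0],[0.4,0,0,85,0,0,0],[0.4,0,0,115,0,0,0],[0.4,0,20,130,0,0,0],[0.4,-20,60,130,0,0,0],[0.4,-50,100,130,0,0,0],[0.4,-80,140,130,0,0,0],[0.4,-110,180,130,0,0,0],[0.4,-130,210,130,0,0,0],[0.4,-130,220,130,0,0,0],[0.4,-130,220,130,0,0,0],[0.4,-130,220,130,0,0,0],[0.4,-130,220,130,0,0,0]]]}}

```text
time_s: 21.37
position: [0.4018, 0.0736, 0.2883]
tool_rot: [[-0.912, 0.001, -0.409], [0.409, -0.0, -0.912], [-0.001, -1.0, -0.0]]
ft_force: [0.7, 0.0, -0.1]
grip_width: 0.0513
```

```bash
cat > fin.py <<'E'
from fit import *
e=get_image("scene");d=get_image("top"); np.save("top_z.npy",d["img"])
H=(.5327,-.1459,-24.2)
L=[rect(*H,.044,.032,.15),rect(*H,.044,.032,.162),rect(*H,.04,.026,.15)]
crop(e,167,138,50,60,8,"pics/f_s.png",[proj(e,l) for l in L]); crop(d,270,197,50,60,8,"pics/f_t.png",[proj(d,l) for l in L])
cv2.imwrite("pics/fin.png",np.hstack([cv2.imread("pics/f_s.png"),cv2.imread("pics/f_t.png")]))
cv2.imwrite("pics/fin_top.png",d["img"][:,:,::-1])
o=env.observe();print(o["time_s"],np.round(o["position"],4),np.round(o["qvel"],2),np.round(o["ft_force"],2))
E
python3 fin.py
```

```text
21.4667 [0.402  0.0731 0.2878] [-0.24  0.37  0.26 -0.01 -0.07  0.23] [ 0.18 -0.02 -0.24]
```

View pics/fin.png

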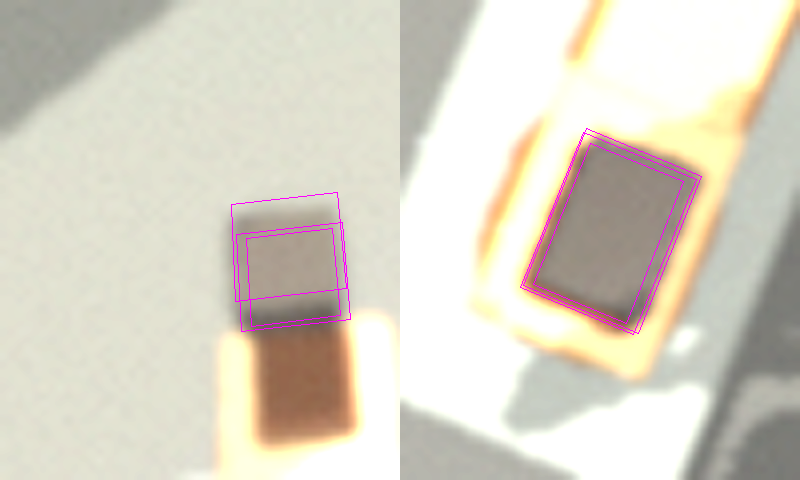

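View pics/fin_top.png

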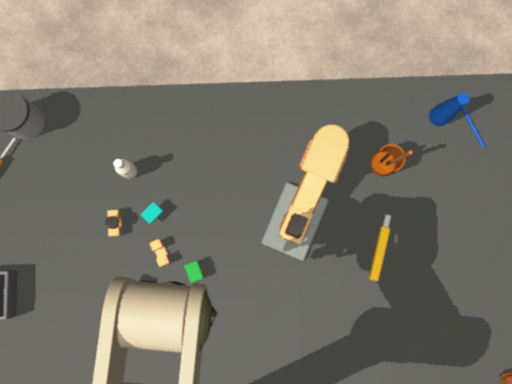

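The top view shows the cap square on the heel, centred near (297,226), within about 1 mm of the model. The scene view shows no gap under it, and every bystander is where it started. Handing in.

```bash
python3 -c "
from rig import env
print(env.close_job()); print(env.observe()['time_s'])"
```

```text
the job is handed in; nothing more can be done
None
the job is handed in; nothing more can be done
```

The rectangular cap is pressed onto the heel, passed its pull test and has been released. The job is handed in at about 21.5 s.

- **Pressing:** After I corrected a small sideways misfit, the force peaked at 13.9 N in the readings and then dropped to 6 N as the cap snapped down. A confirming push reached 20 N, and the depth and stiffness matched solid seating. The 13.9 N is slightly under the stated 15–25 N. Forces were read only at the end of each move, so the true peak may have been missed.
- **Pull test:** I raised the pull slowly, and the last step overshot to a reading of 19.3 N. That is under the 20 N limit but close, and it could have been slightly higher between readings. I backed off at once and then held 14.4–15.3 N for about 1.2 s. The cap stayed home, and there were side forces of a few newtons.
- **Release:** The shoe settled back before I let go, apart from about 5 N of downward push as the fingers opened.
- **Last checks:** In the top view the cap sits square and centred on the heel within about 1 mm. The scene view shows no gap under the cap. That view was offset by about 1 px throughout, for the heel and cap alike. None of the bystanders or look-alikes that could be seen had moved; one green look-alike was hidden behind the arm in the last picture. The arm is clear of everything and reads zero force.

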